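Store a collet and clip the parts box shut

ROBOT

A 6-joint arm with a two-finger parallel gripper is mounted at the origin on the work surface. World frame = base frame: x ahead of the robot, y to its left, z up, the work surface at z = 0. Lengths are in mm, angles in rad, forces in N, time in s.
With the tool pointing down it reaches from about 350 to 975 mm from the base axis. Payload 7.1 kg.
Tool frame: the origin (TCP) lies midway between the tips of the shut fingers; the grasp point (between the pads) lies 19 mm behind it; z points along the fingers, y is the line along which they close (so a half turn about z gives the same grasp; the last joint's range is limited). The gripper opens to 88 mm and grips with 3 to 60 N. Pads are 20 mm wide; open, the fingers measure 115 mm over their backs; the gripper's body (75 mm by 178 mm) begins 61 mm behind the grasp point.
Start: joints at [1.289, 0.423, 1.63, -0, 1.089, -0.019], TCP at [162.334, 603.533, 222.675] pointing down, gripper open.
Joint ranges: [-3, 3], [-0.9, 2.11], [0.09, 2.58], [-1.31, 4.45], [0.11, 2.69], [-2.54, 2.54]. Speed limits (rad/s): [2.39, 2.39, 3.01, 3.14, 3.14, 3.14].

INTERFACE

Orientations are given as a rotation vector (axis times angle).
In Python, from workcell import get_obs, get_image, camera_params, close_job gives the robot as it stands.
- The arm moves only by the shell command python3 -m creep 'ROWS' [OPENING]. ROWS is a JSON object of lists of equal length, an entry for each row: "delta_pos": the shift along the tool's x, y, z in m, a list of three; "twist": the turn, a rotation vector about the tool's x, y, z in degrees, a list of three. A call has 1 to 20 rows; each row shifts and turns the commanded pose from where the row before left it, along the tool's axes as they then stand; what a row does not reach is not made up. A row lasts 1/12 s, in which the tool goes at most 41.7 mm and 7.16 degrees, less where a joint would pass 70% of its speed; a pose out of reach is approached as far as the arm can. A call with a gripper value outside its range is refused whole. OPENING is the opening, from 0 (shut) to 1 (fully open), set as the call begins (- or left out, the last holds). The fingers move at their own pace and stop on an object; the grip force is fixed at half the most. Time passes only in rows, so rows that do not move let the fingers close. It gives the time, the measured TCP pose, the force, the opening and the grip force at its end, in the units of the state.
- get_obs(): the state, without advancing time (a new reading comes with each control period).
- get_image(name): name is "scene" or "top" or "wrist"; returns (picture, depth): 400x640x3 uint8, red, green, blue; 400x640 float32, mm along the optical axis (not along the pixel's ray), 0 where there is no reading.
- camera_params(name): a dict with "camera_matrix" (3x3 intrinsics, pixels), "k1" (the pictures are not rectified: a ray, as slopes to the right and down, at radius r is drawn at 1 + k1 r^2 times it, then the intrinsics apply), "extrinsics" (4x4, takes a point from camera to world coordinates). Camera axes: x right, y down, z forward; pixel columns grow to the right and rows downward; lengths in mm; the calibration is good to about 2 mm. A picture is of the moment at which its call begins: read the wrist's pose just before it. camera_params takes no time and is no camera call; for the wrist camera it gives the pose at the moment of the call.
- close_job(): hands the job in; it is judged then, once.
The state is a dict: "t": time; "qpos": joint angles; "qvel": joint speeds; "joint_torque": joint torques, N m; "ee_pos": TCP position; "orientation": TCP orientation; "ft_force": force on the tool from outside, world axes, zero at the start; "moment": the same for the moment, N m; "width": finger opening in mm; "grasp_force": force on a finger pad.
Only numpy, scipy, OpenCV 4.12 (cv2) and the standard library are available. Lean on these libraries where they do the work, as an engineer would, in place of code of your own. Each camera call takes 0.05 s, during which the arm holds its last target. There are 200 camera calls.

TASK

Stand the stepped collet upright inside the open parts box, then swing the box's stiff lid over and press it down until it is fully shut. Then take the spring clamp off its rack and clip it well down over the box's front tab and the lid's lip together, so that it holds the two shut, and let go. Leave the roller, the spacer and the jar where they are.

Things in the scene. Friction and masses are not known exactly. Their poses are not given: they have to be found in the camera images.
- box: Grey steel parts box, fixed, open top: outside 132 (x) x 200 (y) x 44 high, walls and floor 4. Origin at the centre of its underside; x points to the hinge side, z up. Lid hinge line along y at x = +66, z = 44. Mid-front, a flat upright tab 50 wide (y), x -66 to -62, rises 36 above the rim to z = 80.
- lid (a joint): Lid angle: 0 shut, 1.57 upright, 1.85 leaning back; the stiff hinge (0.35 N m) stays where left. Aluminium plate 4 thick, 196 wide (y); shut, it covers x -60 to +64 of the box, top at z = 48.
- lid_lip (a point): Middle of the free edge of the lid's lip: a flat tab 50 wide (y), 4 thick, standing 32 above the lid's top face in the middle of its front edge. Shut, the lip fills x -60 to -56, z 48 to 80 of the box, 2 mm behind the box's tab: together 10 thick. Axes are the lid's, equal to the box's when shut.
- box_tab (a point): Middle of the top edge of the box's tab; axes as the box.
- clamp: Steel spring clamp like a big clothes peg, 24 wide (y), 90 tall, 70 g, jaws down, clipped on the rack. Origin between the lower ends of the jaw tips; z up to the handles, x the way jaws open. Pivot z = 42, rubber pads z 0 to 12. Handles flare from z = 46 to 90: 57 over the outside at the top, 51 at z = 78; squeezed to the stop (8 N) they are upright, 32 over the outside, pads 24 apart.
- clamp_grip (a point): Point on the clamp's mid-plane between the handles, 78 above the origin: where to squeeze them. Axes as the clamp.
- jaw (a joint): Turn of one jaw (the other mirrors it): 0 = pads 4 apart (on the rack), 0.28 = handles fully squeezed, pads 24 apart; about 0.08 when the clamp is on tab and lip together; -0.04 = shut on nothing.
- rack: Clamp rack, fixed: a wooden foot 90 (x) x 110 (y) x 12 high, with an upright strip 4 thick (x), 100 wide (y) in its middle, up to z = 54. Origin at the centre of its underside. The clamp sits astride the strip with its jaw tips 30 above the bench, its x along the rack's x.
- collet: Stepped steel collet standing upright: round foot 28 in diameter and 24 high, on it a thinner neck 16 in diameter; 36 high in all. Origin at the centre of its underside, z up.
- roller: Bystander: plain steel cylinder, 28 in diameter, 36 high. Origin at the centre of its underside.
- spacer: Bystander: steel ring 38 in diameter with a 22 hole, 22 high. Origin at the centre of its underside.
- jar: Bystander: white plastic jar with a black cap, 60 in diameter, 75 high. Origin at the centre of its underside.
Things that resemble listed ones, but are neither listed nor needed, are in the scene too. Of the things shaped like the clamp, the steel one is meant.

How it is judged (in metres and radians):
On the way, in this order (a step that is already met when the one before it is completed fails the run):
1. the collet stands upright on the box's floor, inside the walls, with the lid still open (x of collet in the frame of box between -0.064 and 0.064 m and y of collet in the frame of box between -0.098 and 0.098 m and z of collet in the frame of box below 0.009 m and angle between collet's own z axis and vertical below 0.15 rad and value of joint lid above 0.8 rad), for 0.2 s.
2. the lid is pressed fully shut, with the clamp not yet taken (value of joint lid below 0.025 rad and contact force between clamp and rack above 0.5 N), for 0.2 s.
3. the clamp is off its rack, jaws held open (contact force between clamp and rack below 0.1 N and value of joint jaw above 0.05 rad and horizontal distance between clamp and rack above 0.07 m), for 0.1 s.
At the end, for the whole second after the job is handed in: Collet upright on the box floor; lid below 0.025 rad; clamp let go, at rest, gripping tab and lip together (jaw 0.05 to 0.14, over 3 N), jaw tips 11 mm or more below the tab's top, within 30 mm of its middle, upright within 0.25 rad, square within 0.3 rad (x of collet in the frame of box between -0.064 and 0.064 m and y of collet in the frame of box between -0.098 and 0.098 m and z of collet in the frame of box below 0.009 m and angle between collet's own z axis and vertical below 0.15 rad and value of joint lid below 0.025 rad and contact force between clamp and box above 3 N and value of joint jaw between 0.05 and 0.14 rad and x of clamp in the frame of box between -0.071 and -0.051 m and y of clamp in the frame of box between -0.03 and 0.03 m and z of clamp in the frame of box below 0.069 m and angle between clamp's own z axis and vertical below 0.25 rad and angle between the x axis of clamp and the x axis of box, either way round below 0.3 rad and linear speed of clamp below 0.02 m/s); the robot touches nothing.
It fails at once if the roller, the spacer or the jar is moved more than 25 mm (distance of any of roller, spacer, jar from where it was at the start of the episode above 0.025 m).
It also fails if it takes over 67 s, if anything falls off the work surface, if the arm or the gripper's body presses on something with over 40 N, if the wrist force passes 120 N, or if a joint passes its speed limit or range.

## Working session

There is one attempt and no reset: what is moved stays moved. The work goes in short steps, Python scripts to look and compute and a shell command to move; the robot and the scene stay as the last step left them, time stands still between calls to the robot, and variables do not carry over. Pictures are saved under pics/ and viewed, at most 10 in all, crops included, and the job is handed in when it is done.

```bash
mkdir -p pics; ls
cat > h.py <<'E'
import numpy as np, cv2
from workcell import get_obs, get_image, camera_params
def cast(cp,uv,z=None,depth=None):
    K=np.array(cp["camera_matrix"]);E=np.array(cp["extrinsics"])
    uv=np.atleast_2d(np.array(uv,float))
    d=np.c_[(uv[:,0]-K[0,2])/K[0,0],(uv[:,1]-K[1,2])/K[1,1]];s=d.copy()
    for _ in range(20): s=d/(1+cp["k1"]*(s**2).sum(1,keepdims=True))
    r=np.c_[s,np.ones(len(s))]
    if depth is not None: return (r*np.reshape(depth,(-1,1)))@E[:3,:3].T+E[:3,3]
    w=r@E[:3,:3].T
    return E[:3,3]+w*((z-E[2,3])/w[:,2:3])
def cloud(cp,dep):
    v,u=np.mgrid[:400,:640]
    return cast(cp,np.c_[u.ravel(),v.ravel()],depth=dep.ravel()).reshape(400,640,3)
E
python3 - <<'E'
from h import *
for n in("scene","top"):
    cp=camera_params(n);im,d=get_image(n)
    np.savez(f"{n}.npz",im=im,d=d); cv2.imwrite(f"pics/{n}.png",im[:,:,::-1])
    print(n,np.round(cp["camera_matrix"],1).tolist(),cp["k1"],np.round(cp["extrinsics"],3).tolist())
o=get_obs();print(o["ee_pos"],o["orientation"],o["width"],o["ft_force"])
E
```

```text
pics
scene [[434.3, 0.0, 319.7], [0.0, 434.3, 200.9], [0.0, 0.0, 1.0]] -0.1179987185865666 [[0.792, 0.528, -0.308, 906.532], [0.611, -0.67, 0.421, -522.377], [0.016, -0.522, -0.853, 1165.34], [0.0, 0.0, 0.0, 1.0]]
top [[449.9, 0.0, 317.5], [0.0, 449.9, 207.7], [0.0, 0.0, 1.0]] -0.006445046142528479 [[-0.001, -0.993, 0.121, 389.391], [-1.0, 0.0, -0.01, 1.238], [0.01, -0.121, -0.993, 1139.36], [0.0, 0.0, 0.0, 1.0]]
[162.22407295 603.06560236 222.00394586] [-4.11662218e-01 -3.11429418e+00  2.10143730e-03] 87.50978653533375 [0.39338687 0.19141243 0.01563693]
```

View pics/scene.png

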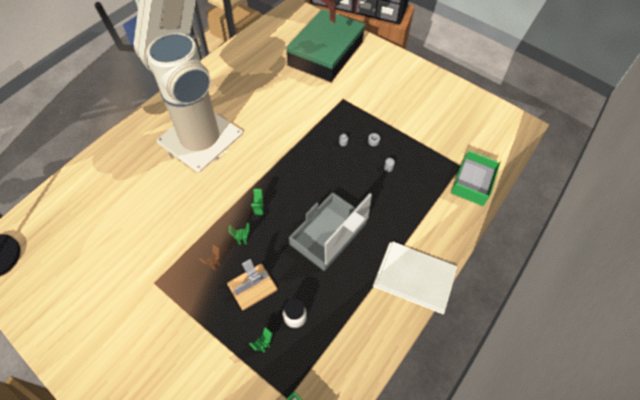

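View pics/top.png

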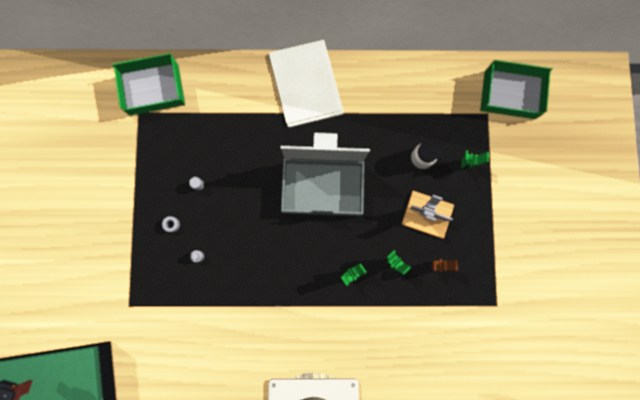

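The top view shows three small steel things: (196,184), (197,257) and a ring at (170,224), which is the spacer. The box is at (322,185) with its lid leaning back. Wooden rack with the grey clamp at (430,210), green and orange clamp look-alikes around it, jar at (425,155). I'll make one enlarged crop to separate collet from roller and to confirm the clamp.

Run:
```python
from h import *
S=np.load("scene.npz");T=np.load("top.npz")
def crop(im,u,v,w,h): return cv2.resize(im[v-h//2:v+h//2,u-w//2:u+w//2],(400,300),interpolation=cv2.INTER_CUBIC)
a=np.vstack([np.hstack([crop(S["im"],365,150,80,60),crop(T["im"],190,222,120,90)]),np.hstack([crop(S["im"],250,280,80,60),crop(T["im"],428,210,80,60)])])
cv2.imwrite("pics/crop.png",a[:,:,::-1])
for n,D in(("top",T),("scene",S)):
    P=cloud(camera_params(n),D["d"]);im=D["im"].astype(int)
    reg=(P[...,2]>6)&(P[...,2]<130)&(D["d"]>0)&(P[...,0]>230)&(P[...,0]<680)&(abs(P[...,1])<450)
    N,L,st,c=cv2.connectedComponentsWithStats(reg.astype(np.uint8))
    for i in range(1,N):
        if st[i,4]<15: continue
        q=P[L==i]; top=q[q[:,2]>np.percentile(q[:,2],95)-4]
        print(n,c[i].round(),st[i,4],im[L==i].mean(0).round(),"min",q.min(0).round(),"max",q.max(0).round(),"topmean",top.mean(0).round(1),len(top))
```

```text
top [425. 154.] 557 [64. 63. 62.] min [ 630. -306.    7.] max [ 680. -251.   79.] topmean [ 658.5 -280.3   74.1] 252
top [324. 174.] 1530 [80. 84. 82.] min [ 509. -123.    6.] max [648.  79. 130.] topmean [641.1 -23.4 122.7] 101
top [474. 159.] 294 [23. 98. 38.] min [ 631. -421.    6.] max [ 660. -365.   86.] topmean [ 644.4 -397.8   82.5] 44
top [196. 183.] 131 [170. 170. 175.] min [575. 282.   6.] max [602. 308.  40.] topmean [589.1 294.6  35.2] 72
top [428. 214.] 1541 [188. 156. 108.] min [ 453. -354.    6.] max [ 571. -224.  116.] topmean [ 521.  -278.5  107.4] 89
top [170. 224.] 155 [168. 167. 172.] min [468. 340.   6.] max [503. 377.  25.] topmean [485.8 358.6  21.4] 93
top [196. 256.] 115 [171. 170. 175.] min [394. 277.   8.] max [421. 302.  40.] topmean [407.3 289.8  35.1] 28
top [397. 263.] 268 [ 27. 123.  47.] min [ 365. -225.    6.] max [ 419. -172.   88.] topmean [ 389.9 -199.2   83.3] 46
top [445. 265.] 269 [77. 43. 22.] min [ 369. -337.    7.] max [ 398. -279.   88.] topmean [ 383.5 -308.    82.1] 49
top [353. 273.] 248 [ 28. 123.  47.] min [ 340. -120.    9.] max [386.
[... 1066 characters left out ...]
e [313. 236.] 15 [142. 146. 139.] min [537. -70.   6.] max [552. -50.   8.] topmean [546.7 -59.5   7. ] 15
scene [320. 239.] 27 [125. 129. 123.] min [559. -77.   6.] max [578. -36.  11.] topmean [571.  -56.1   7.8] 26
scene [212. 258.] 231 [126.  86.  58.] min [ 366. -337.    6.] max [ 395. -280.   86.] topmean [ 382.6 -306.3   83.7] 31
scene [251. 285.] 1284 [202. 171. 130.] min [ 452. -354.    6.] max [ 569. -226.  119.] topmean [ 507.4 -275.3  109.5] 77
scene [293. 311.] 405 [86. 84. 81.] min [ 622. -312.    7.] max [ 680. -255.   82.] topmean [ 658.2 -283.3   76. ] 179
scene [262. 341.] 260 [ 47. 123.  60.] min [ 617. -422.    6.] max [ 659. -366.   89.] topmean [ 644.  -393.5   84. ] 43
```

View pics/crop.png

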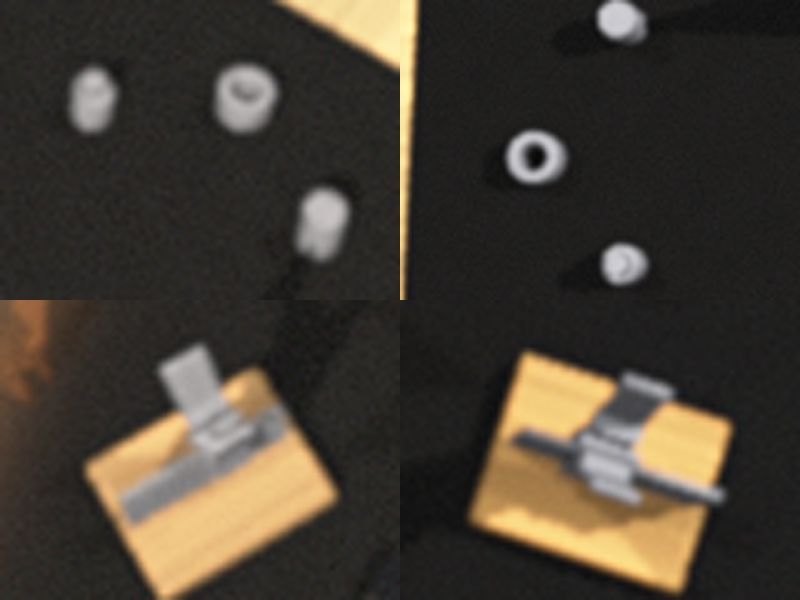

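Cylinders: the top-view (197,257) one shows a concentric neck ring and a narrower top, so it's the collet. The one at (196,184) has a flat plain top, so it's the roller. The grey clamp astride the rack strip at (430,208) is the steel one; the green and orange ones are decoys. Next I measure the box, rack and clamp.

Run:
```python
from h import *
for n in("top","scene"):
    D=np.load(n+".npz");cp=camera_params(n);P=cloud(cp,D["d"]);im=D["im"].astype(int);x,y,z=np.moveaxis(P,2,0);ok=D["d"]>0
    def rect(m,name):
        r=cv2.minAreaRect(P[m][:,:2].astype(np.float32));print(n,name,m.sum(),np.round(r[0],1),np.round(r[1],1),round(r[2],1),"zmed",np.median(z[m]).round(1))
    hsv=cv2.cvtColor(D["im"],cv2.COLOR_RGB2HSV)
    rk=ok&(x>440)&(x<580)&(y>-370)&(y<-210)
    wood=rk&(hsv[...,1]>90)&(abs(z-12)<7)&(im[...,0]>110); rect(wood,"foot")
    grey=rk&(hsv[...,1]<70)
    rect(grey&(abs(z-54)<6),"strip"); 
    top=rk&(z>100); rect(top,"clamp handles")
    q=P[top];print(" handle ends: ",q[np.argsort(q[:,0])[:3]].round(),q[np.argsort(q[:,0])[-3:]].round())
    bx=ok&(x>480)&(x<690)&(y>-140)&(y<120)
    rect(bx&(abs(z-44)<5)&(x<632),"rim"); rect(bx&(z<9)&(z>-3)&(hsv[...,2]>60),"floor")
    t=bx&(z>66)&(z<86)&(x<560);rect(t,"tab");print("tab mean",P[t].mean(0).round(1))
    l=bx&(z>60)&(x>590);c=P[l].mean(0);_,_,V=np.linalg.svd(P[l]-c);print("lid n",V[2].round(3),"c",c.round(1),l.sum(),P[l].min(0).round(),P[l].max(0).round())
```

```text
top foot 1119 [ 511.7 -289.1] [110.1  90.4] 70.9 zmed 10.3
top strip 50 [ 512.3 -290.3] [98.5 17.6] 78.5 zmed 52.8
top clamp handles 73 [ 516.4 -276.4] [23.  56.3] 72.2 zmed 110.6
 handle ends:  [[ 486. -279.  114.]
 [ 487. -277.  111.]
 [ 489. -277.  113.]] [[ 543. -275.  109.]
 [ 545. -276.  113.]
 [ 545. -279.  111.]]
top rim 268 [571.6 -22.3] [200.5 121.4] 89.2 zmed 42.6
top floor 3497 [603.6 -22.6] [225.3 174.2] 87.8 zmed 2.6
top tab 50 [514.7 -20.2] [47.8  4.4] 88.0 zmed 78.3
tab mean [514.3 -22.4  77.2]
lid n [-0.994  0.034  0.101] c [645.9 -25.1 137.1] 1256 [ 635. -123.   60.] [675.  73. 174.]
scene foot 830 [ 510.5 -291.2] [112.3  91.9] 71.1 zmed 11.5
scene strip 64 [ 514.6 -291.8] [97.5 14.9] 71.2 zmed 52.9
scene clamp handles 73 [ 514.8 -277.5] [23.4 58.2] 69.9 zmed 111.6
 handle ends:  [[ 485. -274.  112.]
 [ 486. -278.  115.]
 [ 488. -269.  113.]] [[ 542. -279.  113.]
 [ 543. -275.  113.]
 [ 546. -278.  116.]]
scene rim 236 [570.4 -22.1] [203. 127.] 88.4 zmed 43.5
scene floor 1637 [562.5  -3.2] [245.8 166.3] 88.9 zmed 4.3
scene tab 52 [511.5 -21.5] [50.   5.6] 88.1 zmed 76.9
tab mean [512.  -21.7  75.8]
lid n [ 0.998 -0.036 -0.057] c [644.2 -35.3 135.4] 926 [ 633. -124.   60.] [673.  76. 177.]
```

```bash
cat > g.py <<'E'
# usage: g.py x y z yawdeg(of tool y axis): shift in tool axes (mm, at present attitude) and twist needed
import sys
from h import *
from scipy.spatial.transform import Rotation as R
o=get_obs();p=np.array(o["ee_pos"]);r=R.from_rotvec(o["orientation"]);M=r.as_matrix()
t=np.array([float(a) for a in sys.argv[1:4]]);w=np.radians(float(sys.argv[4]))
y=np.array([np.cos(w),np.sin(w),0]);y*=np.sign(y@M[:,1]);z=np.array([0,0,-1.])
G=R.from_matrix(np.c_[np.cross(y,z),y,z])
print("p",p.round(1),"t",round(o["t"],2),"w",round(o["width"],1),"F",np.round(o["ft_force"],1),"grip",round(o["grasp_force"],1))
print("shift now-axes",(M.T@(t-p)).round(1),"twist",np.degrees((r.inv()*G).as_rotvec()).round(2),"shift after twist",(G.as_matrix().T@(t-p)).round(1), "q",np.round(o["qpos"],2))
E
python3 g.py 407.5 289.5 90 88
```

```text
p [162.2 603.1 222. ] t 0.1 w 87.5 F [0.4 0.2 0. ] grip 0.0
shift now-axes [-318.3 -238.9  132.3] twist [-8.000e-02 -1.000e-02 -1.306e+01] shift after twist [-256.1 -304.8  132. ] q [ 1.29  0.42  1.63  0.    1.09 -0.02]
```

```bash
python3 -m creep '{"delta_pos":[[0,0,0],[0,0,0],[-0.016,-0.019,0.008],[-0.016,-0.019,0.008],[-0.016,-0.019,0.008],[-0.016,-0.019,0.008],[-0.016,-0.019,0.008],[-0.016,-0.019,0.008],[-0.016,-0.019,0.008],[-0.016,-0.019,0.008],[-0.016,-0.019,0.008],[-0.016,-0.019,0.008],[-0.016,-0.019,0.008],[-0.016,-0.019,0.008],[-0.016,-0.019,0.008],[-0.016,-0.019,0.008],[-0.016,-0.019,0.008],[-0.016,-0.019,0.008],[0,0,0],[0,0,0]],"twist":[[0,0,-6.5],[0,0,-6.5],[0,0,0],[0,0,0],[0,0,0],[0,0,0],[0,0,0],[0,0,0],[0,0,0],[0,0,0],[0,0,0],[0,0,0],[0,0,0],[0,0,0],[0,0,0],[0,0,0],[0,0,0],[0,0,0],[0,0,0],[0,0,0]]}' 1
python3 g.py 407.5 289.5 4 88
python3 - <<'E'
from h import *
cp=camera_params("wrist");im,d=get_image("wrist");cv2.imwrite("pics/w1.png",im[:,:,::-1])
P=cloud(cp,d);z=P[...,2]
m=(d>0)&(z>28)&(z<45)&(abs(P[...,0]-407)<40)&(abs(P[...,1]-290)<40)
m2=(d>0)&(z>15)&(z<28)&(abs(P[...,0]-407)<40)&(abs(P[...,1]-290)<40)
for k in(m,m2):
  if k.sum()>5: print(k.sum(),P[k].mean(0).round(1),P[k].min(0).round(1),P[k].max(0).round(1))
E
```

```text
t: 1.77
ee_pos: [407.4, 289.5, 94.1]
orientation: [-0.061, -3.14, 0.001]
ft_force: [-0.3, 0.5, -0.2]
width: 88.2
grasp_force: 0.0
p [407.4 289.5  94.1] t 1.77 w 88.2 F [-0.3  0.5 -0.2] grip 0.0
shift now-axes [-0.2  0.  90.1] twist [-0.04 -0.07 -0.21] shift after twist [-0.1 -0.  90.1] q [ 0.59  0.44  1.99  0.    0.71 -0.94]
427 [404.1 288.6  35.6] [397.3 281.1  28.2] [413.1 296.1  38.2]
701 [401.8 288.8  23.6] [391.4 275.4  15. ] [418.8 302.2  27.9]
```

View pics/w1.png

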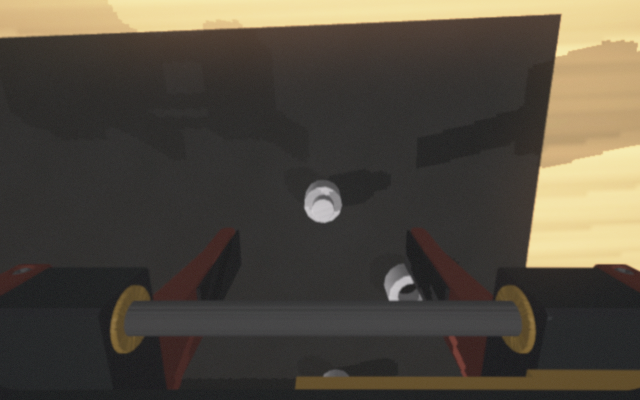

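The wrist view shows the stepped neck at (322,205) centred between the fingers, which confirms the collet. Descend and grip.

```bash
python3 -m creep '{"delta_pos":[[0.001,0,0.018],[0,0,0.018],[0,0,0.018],[0,0,0.018],[0,0,0.013],[0,0,0.005],[0,0,0]],"twist":[[0,0,0],[0,0,0],[0,0,0],[0,0,0],[0,0,0],[0,0,0],[0,0,0]]}' 1
python3 -m creep '{"delta_pos":[[0,0,0],[0,0,0],[0,0,0],[0,0,0],[0,0,0],[0,0,0],[0,0,0],[0,0,0],[0,0,0],[0,0,0]],"twist":[[0,0,0],[0,0,0],[0,0,0],[0,0,0],[0,0,0],[0,0,0],[0,0,0],[0,0,0],[0,0,0],[0,0,0]]}' 0.2
python3 g.py 577 6 110 88
```

```text
t: 2.4
ee_pos: [405.2, 291.1, 4.0]
orientation: [-0.054, -3.14, 0.002]
ft_force: [0.1, 1.0, 0.4]
width: 87.8
grasp_force: 0.0
t: 3.23
ee_pos: [406.2, 290.5, 4.7]
orientation: [-0.056, -3.141, 0.0]
ft_force: [-1.4, -0.2, 1.3]
width: 26.2
grasp_force: 30.0
p [406.2 290.5   4.7] t 3.23 w 26.2 F [-1.4 -0.2  1.3] grip 30.0
shift now-axes [-180.9 -278.2 -105.3] twist [-0.   -0.01 -0.06] shift after twist [-180.6 -278.4 -105.3] q [ 0.6   0.61  2.   -0.    0.52 -0.94]
```

```bash
python3 -m creep '{"delta_pos":[[0,0,-0.01],[0,0,-0.025],[0,0,-0.035],[0,0,-0.035],[-0.008,-0.014,0],[-0.016,-0.024,0],[-0.018,-0.028,0],[-0.018,-0.028,0],[-0.018,-0.028,0],[-0.018,-0.028,0],[-0.018,-0.028,0],[-0.018,-0.028,0],[-0.018,-0.028,0],[-0.016,-0.024,0],[-0.01,-0.014,0],[-0.005,-0.006,0],[0,0,0],[0,0,0]],"twist":[[0,0,0],[0,0,0],[0,0,0],[0,0,0],[0,0,0],[0,0,0],[0,0,0],[0,0,0],[0,0,0],[0,0,0],[0,0,0],[0,0,0],[0,0,0],[0,0,0],[0,0,0],[0,0,0],[0,0,0],[0,0,0]]}'
python3 g.py 577 6 9 88
```

```text
t: 4.73
ee_pos: [576.6, 6.6, 109.8]
orientation: [-0.057, -3.14, -0.0]
ft_force: [-0.4, 0.3, -1.1]
width: 26.5
grasp_force: 30.0
p [576.6   6.6 109.8] t 4.73 w 26.5 F [-0.4  0.3 -1.1] grip 30.0
shift now-axes [ -0.5  -0.6 100.8] twist [ 0.01 -0.04 -0.09] shift after twist [ -0.5  -0.6 100.8] q [-0.01  0.51  1.81  0.    0.83 -1.54]
```

```bash
python3 -m creep '{"delta_pos":[[0,0,0.015],[0,0,0.025],[0,0,0.025],[0,0,0.02],[0,0,0.008],[0,0,0.004],[0,0,0.003],[0,0,0.001],[0,0,0]],"twist":[[0,0,0],[0,0,0],[0,0,0],[0,0,0],[0,0,0],[0,0,0],[0,0,0],[0,0,0],[0,0,0]]}'
python3 g.py 577 6 9 88
```

```text
t: 5.48
ee_pos: [577.7, 6.5, 9.5]
orientation: [0.056, 3.14, 0.0]
ft_force: [0.5, -0.2, -1.1]
width: 26.5
grasp_force: 30.0
p [577.7   6.5   9.5] t 5.48 w 26.5 F [ 0.5 -0.2 -1.1] grip 30.0
shift now-axes [ 0.7 -0.5  0.5] twist [ 0.    0.07 -0.04] shift after twist [ 0.7 -0.5  0.5] q [-0.01  0.67  1.83 -0.    0.64 -1.54]
```

```bash
python3 -m creep '{"delta_pos":[[0,0,0.0005],[0,0,0],[0,0,0],[0,0,0],[0,0,0],[0,0,-0.01],[0,0,-0.025],[0,0,-0.035],[0,0,-0.035],[0,0,-0.035],[0,0,-0.035],[0,0,-0.02],[0,0,-0.01],[0,0,0],[0,0,0]],"twist":[[0,0,0],[0,0,0],[0,0,0],[0,0,0],[0,0,0],[0,0,0],[0,0,0],[0,0,0],[0,0,0],[0,0,0],[0,0,0],[0,0,0],[0,0,0],[0,0,0],[0,0,0]]}' 0.65
python3 - <<'E'
from h import *
cp=camera_params("wrist");im,d=get_image("wrist");P=cloud(cp,d);z=P[...,2];ok=d>0
c=np.array([577,6])
near=ok&(np.hypot(P[...,0]-c[0],P[...,1]-c[1])<45)
for a,b in((15,32),(33,46)):
  m=near&(z>a)&(z<b);print(a,m.sum(),P[m].mean(0).round(1) if m.any() else 0, np.ptp(P[m],axis=0).round(1) if m.any() else 0)
l=ok&(z>70)&(z<200)&(P[...,0]>600)
q=P[l]
if len(q)>50:
  cc=q.mean(0);V=np.linalg.svd(q-cc,full_matrices=False)[2];print("lid",V[2].round(3),cc.round(1),q.min(0).round(),q.max(0).round())
r=ok&(abs(z-44)<5)&(P[...,0]<640)&(P[...,0]>490)
print("rim",cv2.minAreaRect(P[r][:,:2].astype(np.float32)),r.sum())
cv2.imwrite("pics/w2.png",im[:,:,::-1])
E
python3 g.py 685 38 210 88
```

```text
t: 6.73
ee_pos: [576.8, 6.2, 212.9]
orientation: [-0.057, -3.141, 0.0]
ft_force: [0.4, 0.2, 0.1]
width: 57.0
grasp_force: 0.0
15 355 [574.3   5.5  27.4] [26.9 27.4 16.3]
33 188 [576.2   5.5  39.9] [15.4 14.7  7.5]
lid [ 0.993  0.038 -0.115] [643.7 -39.8 121.3] [ 633. -306.   70.] [681.  56. 173.]
rim ((576.806884765625, -111.90553283691406), (375.5457763671875, 139.24618530273438), 87.84996032714844) 3007
p [576.2   6.3 211.9] t 6.78 w 57.0 F [-0.2  0.7 -0.1] grip 0.0
shift now-axes [-107.6   35.6    1.7] twist [-0.   -0.12 -0.06] shift after twist [-107.6   35.5    1.9] q [-0.01  0.37  1.75  0.    1.03 -1.54]
```

View pics/w2.png

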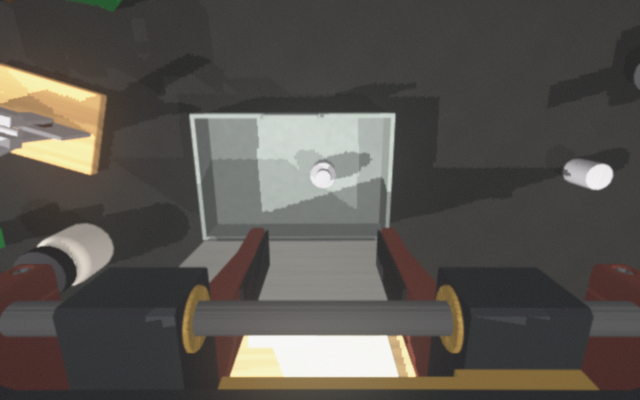

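The wrist view shows the collet upright inside the box at (322,175), with its neck concentric, and the lid still open. Now go behind the lid, beside the lip, with the fingers shut.

```bash
python3 -m creep '{"delta_pos":[[-0.014,0.005,0],[-0.025,0.008,0],[-0.025,0.008,0],[-0.025,0.008,0],[-0.018,0.006,0],[-0.007,0,0],[0,0,0.02],[0,0,0.025],[0,0,0.02],[0,0,0.005],[0,0,0]],"twist":[[0,0,0],[0,0,0],[0,0,0],[0,0,0],[0,0,0],[0,0,0],[0,0,0],[0,0,0],[0,0,0],[0,0,0],[0,0,0]]}' 0
python3 g.py 685 38 143 88
```

```text
t: 7.7
ee_pos: [689.8, 36.8, 139.9]
orientation: [-0.057, -3.135, 0.001]
ft_force: [0.0, -0.7, -0.5]
width: 0.3
grasp_force: 0.0
p [689.8  36.8 139.9] t 7.7 w 0.3 F [ 0.  -0.7 -0.5] grip 0.0
shift now-axes [ 4.9  1.1 -3.1] twist [-0.03 -0.36 -0.07] shift after twist [ 4.8  1.1 -3.1] q [ 0.04  0.61  1.52 -0.    1.02 -1.5 ]
```

```bash
python3 -m creep '{"delta_pos":[[0.01,0.001,-0.003],[0.01,0,0],[0.014,0,0],[0.014,0,0],[0.01,0,0.002],[0.01,0,0.002],[0.009,0,0.004],[0.009,0,0.004],[0.008,0,0.006],[0.008,0,0.006],[0.0065,0,0.0073],[0.0065,0,0.0074],[0.005,0,0.0086],[0.005,0,0.0086],[0,0,0]],"twist":[[0,0,0],[0,0,0],[0,0,0],[0,0,0],[0,0,0],[0,0,0],[0,0,0],[0,0,0],[0,0,0],[0,0,0],[0,0,0],[0,0,0],[0,0,0],[0,0,0],[0,0,0]]}'
python3 g.py 558 38 67.8 88
```

```text
t: 8.95
ee_pos: [565.1, 42.6, 87.8]
orientation: [-0.056, -3.137, 0.0]
ft_force: [0.5, 1.1, 0.4]
width: 0.4
grasp_force: 0.0
p [565.1  42.6  87.8] t 8.95 w 0.4 F [0.5 1.1 0.4] grip 0.0
shift now-axes [ 6.8 -4.8 20. ] twist [-0.02 -0.23 -0.06] shift after twist [ 6.9 -4.8 20. ] q [ 0.05  0.53  1.84  0.    0.78 -1.48]
```

```bash
python3 -m creep '{"delta_pos":[[0.0035,0,0.0095],[0.0035,0,0.0095],[0.002,0,0.008],[0.001,0,0.006],[0,0,0.003],[0,0,0]],"twist":[[0,0,0],[0,0,0],[0,0,0],[0,0,0],[0,0,0],[0,0,0]]}'
python3 - <<'E'
from h import *
im,d=get_image("scene");P=cloud(camera_params("scene"),d);z=P[...,2]
m=(d>0)&(z>20)&(z<110)&(P[...,0]>525)&(P[...,0]<680)&(P[...,1]>-115)&(P[...,1]<-55)
q=P[m];c=q.mean(0);V=np.linalg.svd(q-c,full_matrices=False)[2];print(V[2].round(3),c.round(1),m.sum())
cv2.imwrite("pics/s2.png",im[:,:,::-1])
E
```

```text
t: 9.45
ee_pos: [556.8, 43.0, 53.3]
orientation: [-0.056, -3.139, 0.0]
ft_force: [-0.5, 0.6, 0.3]
width: 0.6
grasp_force: 0.0
[-0.058  0.011 -0.998] [586.5 -85.4  50.9] 830
```

```bash
python3 -m creep '{"delta_pos":[[0,0,0.002],[0,0,0.002],[0,0,0.0015],[0,0,0.001],[0,0,0]],"twist":[[0,0,0],[0,0,0],[0,0,0],[0,0,0],[0,0,0]]}'
```

```text
t: 9.92
ee_pos: [556.8, 43.0, 48.2]
orientation: [-0.056, -3.14, 0.0]
ft_force: [-4.8, 0.0, 9.7]
width: 0.7
grasp_force: 4.4
```

Contact with rising force. A little more, then hold.

```bash
python3 -m creep '{"delta_pos":[[0,0,0.001],[0,0,0.001],[0,0,0],[0,0,0]],"twist":[[0,0,0],[0,0,0],[0,0,0],[0,0,0]]}'
python3 - <<'E'
from h import *
im,d=get_image("scene");P=cloud(camera_params("scene"),d);z=P[...,2]
m=(d>0)&(z>20)&(z<110)&(P[...,0]>525)&(P[...,0]<635)&(P[...,1]>-115)&(P[...,1]<-55)
q=P[m];c=q.mean(0);V=np.linalg.svd(q-c,full_matrices=False)[2];print(V[2].round(3),c.round(1),m.sum())
E
```

```text
t: 10.25
ee_pos: [556.9, 43.0, 47.9]
orientation: [-0.056, -3.14, 0.0]
ft_force: [-9.9, 0.4, 26.6]
width: 0.6
grasp_force: 13.7
[-0.004 -0.013  1.   ] [580.6 -85.4  48.5] 729
```

```bash
python3 -m creep '{"delta_pos":[[0,0,-0.01],[0,0,-0.03],[0,0,-0.04],[0,0,-0.04],[0,0,-0.04],[0,0,0],[0,0,0],[0,0,0],[0,0,0],[0,0,0],[0,0,0],[0,0,0],[0,0,0],[0,0,0],[0,0,0],[0,0,0],[0,0,0],[0,0,0],[0,0,0],[0,0,0]],"twist":[[0,0,0],[0,0,0],[0,0,0],[0,0,0],[0,0,0],[0,0,7.1],[0,0,7.1],[0,0,7.1],[0,0,7.1],[0,0,7.1],[0,0,7.1],[0,0,7.1],[0,0,7.1],[0,0,7.1],[0,0,7.1],[0,0,7.1],[0,0,7.1],[0,0,7.1],[0,0,7.1],[0,0,7.1]]}' 0
python3 g.py 515.6 -277.5 200 -19
python3 - <<'E'
from h import *
im,d=get_image("top");P=cloud(camera_params("top"),d);z=P[...,2];ok=d>0;x=P[...,0];y=P[...,1]
for nm,m in(("lid",ok&(z>20)&(z<70)&(x>525)&(x<632)&(y>-115)&(y<65)),("tab+lip",ok&(z>66)&(z<90)&(x<560)&(x>490)&(abs(y)<80))):
  q=P[m];c=q.mean(0);V=np.linalg.svd(q-c,full_matrices=False)[2];print(nm,V[2].round(3),c.round(1),m.sum(),q.min(0).round(1),q.max(0).round(1))
print(cv2.minAreaRect(P[m][:,:2].astype(np.float32)))
E
```

```text
t: 11.97
ee_pos: [557.6, 43.0, 205.8]
orientation: [2.556, 1.826, 0.001]
ft_force: [0.3, 0.2, 0.1]
width: 0.5
grasp_force: 0.0
p [557.6  43.  205.8] t 11.97 w 0.5 F [0.3 0.2 0.1] grip 0.0
shift now-axes [-316.8   64.1    5.8] twist [ 0.02 -0.01  0.09] shift after twist [-316.7   64.7    5.8] q [ 0.06  0.35  1.79 -0.    1.    0.39]
lid [ 0.001  0.001 -1.   ] [580.9 -69.9  46.5] 1389 [ 525.  -115.    40.2] [632.   23.5  53.3]<stdin>:4: RuntimeWarning: Mean of empty slice.
  ret = um.true_divide(
Traceback (most recent call last):
IndexError: index 2 is out of bounds for axis 0 with size 0
```

```bash
python3 -m creep '{"delta_pos":[[-0.015,0.003,0],[-0.025,0.005,0],[-0.03,0.006,0],[-0.03,0.006,0],[-0.03,0.006,0],[-0.03,0.006,0],[-0.03,0.006,0],[-0.03,0.006,0],[-0.03,0.006,0],[-0.03,0.006,0],[-0.025,0.006,0],[-0.012,0.003,0],[0,0,0],[0,0,0]],"twist":[[0,0,0],[0,0,0],[0,0,0],[0,0,0],[0,0,0],[0,0,0],[0,0,0],[0,0,0],[0,0,0],[0,0,0],[0,0,0],[0,0,0],[0,0,0],[0,0,0]]}' 1
python3 g.py 515.6 -277.5 89 -19
python3 - <<'E'
from h import *
for n in("top","scene"):
  im,d=get_image(n);P=cloud(camera_params(n),d);z=P[...,2];ok=d>0;x=P[...,0];y=P[...,1]
  m=ok&(z>64)&(z<90)&(x<560)&(x>490)&(abs(y)<80)
  print(n,P[m].mean(0).round(1),m.sum(),cv2.minAreaRect(P[m][:,:2].astype(np.float32)))
  if n=="top":
    h=im[180:240,280:365];
cp=camera_params("wrist");im,d=get_image("wrist");P=cloud(cp,d);z=P[...,2];ok=d>0;x=P[...,0];y=P[...,1]
rk=ok&(np.hypot(x-514,y+281)<50)
m=rk&(z>98)&(z<130);print("clamp",m.sum(),cv2.minAreaRect(P[m][:,:2].astype(np.float32)),P[m].mean(0).round(1),P[m].max(0).round(1))
m=ok&(abs(z-54)<5)&(np.hypot(x-512,y+290)<62);print("strip",m.sum(),cv2.minAreaRect(P[m][:,:2].astype(np.float32)))
cv2.imwrite("pics/w3.png",im[:,:,::-1])
E
```

```text
t: 13.18
ee_pos: [518.1, -278.0, 205.6]
orientation: [-2.55, -1.834, -0.0]
ft_force: [-0.9, 0.6, 0.3]
width: 87.1
grasp_force: 0.0
p [ 518.1 -278.   205.6] t 13.18 w 87.1 F [-0.9  0.6  0.3] grip 0.0
shift now-axes [ -0.4  -2.4 116.6] twist [-0.02 -0.03  0.44] shift after twist [ -0.4  -2.5 116.6] q [-0.51  0.39  1.73  0.    1.03 -0.19]
top [517.3 -20.1  76.6] 100 ((517.7556762695312, -20.209749221801758), (48.28995895385742, 10.804369926452637), 87.3186264038086)
scene [515.6 -22.2  76.4] 91 ((514.5331420898438, -21.102760314941406), (51.787044525146484, 12.068280220031738), 87.80266571044922)
clamp 726 ((514.494873046875, -279.43963623046875), (23.807327270507812, 56.13826370239258), 71.09938049316406) [ 514.6 -278.5  109.6] [ 544.  -259.9  116.5]
strip 279 ((507.69647216796875, -290.3033447265625), (99.11750030517578, 20.205480575561523), 64.59260559082031)
```

View pics/w3.png

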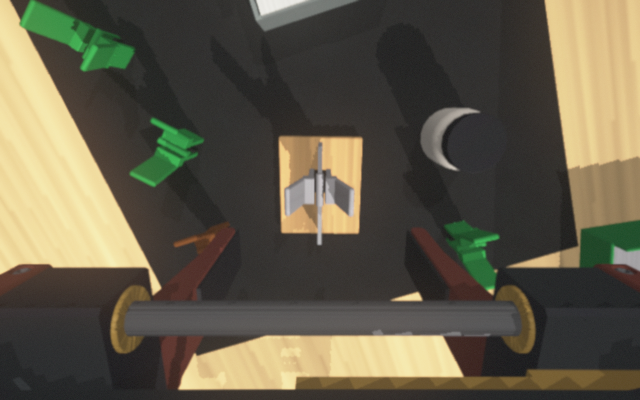

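The grey clamp at (320,190) sits on the wooden rack, symmetric between the fingers. The green ones and the orange one at (205,238) are decoys. Descend and squeeze.

```bash
python3 -m creep '{"delta_pos":[[-0.0006,-0.0013,0.015],[-0.0006,-0.0013,0.025],[0,0,0.025],[0,0,0.025],[0,0,0.018],[0,0,0.0085],[0,0,0]],"twist":[[0,0,0.4],[0,0,0],[0,0,0],[0,0,0],[0,0,0],[0,0,0],[0,0,0]]}' 1
python3 -m creep '{"delta_pos":[[0,0,0],[0,0,0],[0,0,0],[0,0,0],[0,0,0],[0,0,0],[0,0,0],[0,0,0],[0,0,0],[0,0,0]],"twist":[[0,0,0],[0,0,0],[0,0,0],[0,0,0],[0,0,0],[0,0,0],[0,0,0],[0,0,0],[0,0,0],[0,0,0]]}' 0.3
python3 g.py 515.2 -278.3 180 -19
```

```text
t: 13.92
ee_pos: [514.5, -276.8, 87.5]
orientation: [-2.553, -1.825, 0.002]
ft_force: [0.1, 0.3, 0.5]
width: 88.0
grasp_force: 0.0
t: 14.75
ee_pos: [515.3, -278.5, 89.2]
orientation: [-2.557, -1.825, 0.0]
ft_force: [-1.2, -0.5, -0.7]
width: 31.5
grasp_force: 29.8
p [ 515.3 -278.5   89.2] t 14.75 w 31.5 F [-1.2 -0.5 -0.7] grip 29.8
shift now-axes [  0.2  -0.2 -90.8] twist [-0.   -0.    0.04] shift after twist [  0.2  -0.2 -90.8] q [-0.52  0.55  1.8   0.    0.8  -0.18]
```

```bash
python3 -m creep '{"delta_pos":[[0,0,-0.008],[0,0,-0.015],[0,0,-0.02],[0,0,-0.025],[0,0,-0.02],[0,0,-0.007],[0,0,0],[0,0,0],[0,0,0],[0,0,0],[0,0,0]],"twist":[[0,0,0],[0,0,0],[0,0,0],[0,0,0],[0,0,0],[0,0,0],[0,0,-5.6],[0,0,-5.6],[0,0,-5.6],[0,0,0],[0,0,0]]}'
python3 g.py 516.5 -21 184 -2.2
```

```text
t: 15.67
ee_pos: [515.1, -278.4, 184.0]
orientation: [-2.266, -2.176, 0.0]
ft_force: [-0.4, 0.7, -0.5]
width: 31.4
grasp_force: 29.8
p [ 515.1 -278.4  184. ] t 15.67 w 31.4 F [-0.4  0.7 -0.5] grip 29.8
shift now-axes [257.2  -9.1   0. ] twist [-0.03 -0.02 -0.12] shift after twist [257.2  -8.5  -0. ] q [-0.52  0.41  1.75  0.    0.98 -0.48]
```

```bash
python3 -m creep '{"delta_pos":[[0.01,0,0],[0.018,-0.001,0],[0.025,-0.001,0],[0.025,-0.001,0],[0.025,-0.001,0],[0.025,-0.001,0],[0.025,-0.001,0],[0.025,-0.001,0],[0.025,-0.001,0],[0.024,-0.001,0],[0.018,0,0],[0.01,0,0],[0.002,0,0],[0,0,0],[0,0,0]],"twist":[[0,0,0],[0,0,0],[0,0,0],[0,0,0],[0,0,0],[0,0,0],[0,0,0],[0,0,0],[0,0,0],[0,0,0],[0,0,0],[0,0,0],[0,0,0],[0,0,0],[0,0,0]]}'
python3 g.py 516.5 -21 119 -2.2
python3 - <<'E'
from h import *
im,d=get_image("wrist");cv2.imwrite("pics/w4.png",im[:,:,::-1])
s,ds=get_image("scene")
P=cloud(camera_params("scene"),ds);z=P[...,2]
m=(ds>0)&(abs(P[...,0]-516)<40)&(abs(P[...,1]+21)<40)
for a,b in((64,90),(118,150)):
  k=m&(z>a)&(z<b);print(a,k.sum(),P[k].min(0).round(),P[k].max(0).round(),P[k].mean(0).round(1)) if k.any() else print(a,0)
a=np.hstack([cv2.resize(im[120:360,220:420],(400,480)),cv2.resize(s[165:255,275:350],(400,480),interpolation=cv2.INTER_CUBIC)]);cv2.imwrite("pics/c4.png",a[:,:,::-1])
E
```

```text
t: 16.92
ee_pos: [516.1, -21.8, 184.3]
orientation: [2.263, 2.179, -0.0]
ft_force: [-0.1, -0.0, -1.0]
width: 31.1
grasp_force: 29.8
p [516.1 -21.8 184.3] t 16.92 w 31.1 F [-0.1 -0.  -1. ] grip 29.8
shift now-axes [ 0.8  0.4 65.3] twist [0.   0.02 0.01] shift after twist [ 0.8  0.4 65.3] q [-0.07  0.32  1.9  -0.    0.93 -0.03]
64 70 [508. -47.  64.] [521.   5.  86.] [516.  -25.9  76.7]
118 69 [494. -34. 120.] [535.  -9. 150.] [522.8 -24.9 135.9]
```

View pics/c4.png

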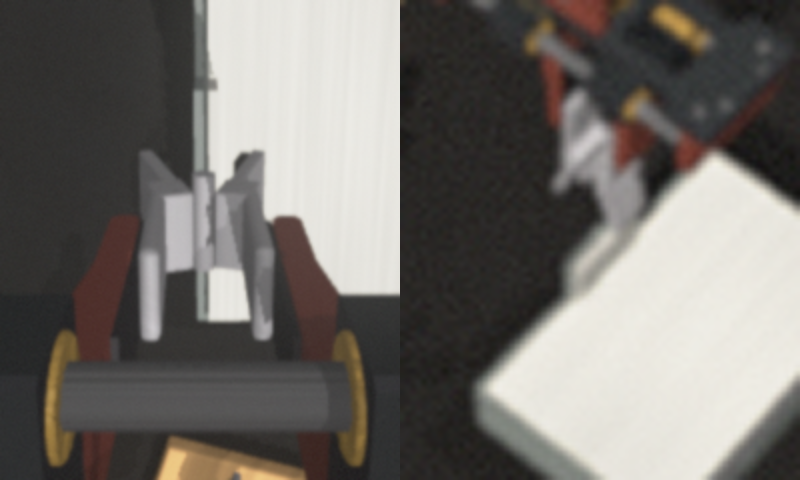

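The clamp is held upright and square with its jaws open. The tab/lip pair lies between the jaws in the wrist view. Descend.

```bash
python3 -m creep '{"delta_pos":[[0.0005,0.0004,0.012],[0,0,0.018],[0,0,0.01],[0,0,0.006],[0,0,0.005],[0,0,0.003],[0,0,0]],"twist":[[0,0,0],[0,0,0],[0,0,0],[0,0,0],[0,0,0],[0,0,0],[0,0,0]]}'
```

```text
t: 17.6
ee_pos: [516.3, -21.0, 129.9]
orientation: [-2.263, -2.179, 0.001]
ft_force: [-0.1, 0.2, -0.4]
width: 31.3
grasp_force: 29.8
```

No contact with the tab's top. Go to the final depth, then open.

```bash
python3 -m creep '{"delta_pos":[[0,0,0.004],[0,0,0.004],[0,0,0.003],[0,0,0.001],[0,0,0],[0,0,0]],"twist":[[0,0,0],[0,0,0],[0,0,0],[0,0,0],[0,0,0],[0,0,0]]}'
python3 -m creep '{"delta_pos":[[0,0,0],[0,0,0],[0,0,0],[0,0,0],[0,0,0],[0,0,0],[0,0,0],[0,0,0],[0,0,0],[0,0,0]],"twist":[[0,0,0],[0,0,0],[0,0,0],[0,0,0],[0,0,0],[0,0,0],[0,0,0],[0,0,0],[0,0,0],[0,0,0]]}' 1
python3 -m creep '{"delta_pos":[[0,0,-0.01],[0,0,-0.025],[0,0,-0.03],[0,0,-0.03],[0,0,-0.02],[0,0,-0.01],[0,0,0],[0,0,0]],"twist":[[0,0,0],[0,0,0],[0,0,0],[0,0,0],[0,0,0],[0,0,0],[0,0,0],[0,0,0]]}'
python3 - <<'E'
from h import *
im,d=get_image("wrist");P=cloud(camera_params("wrist"),d);z=P[...,2]
m=(d>0)&(abs(P[...,0]-516)<45)&(abs(P[...,1]+21)<40)&(z>105)&(z<165)
print("handles",m.sum(),cv2.minAreaRect(P[m][:,:2].astype(np.float32)),P[m].max(0).round(1))
s,ds=get_image("scene");a=np.hstack([cv2.resize(im[60:360,195:445],(400,480)),cv2.resize(s[165:255,275:350],(400,480),interpolation=cv2.INTER_CUBIC)]);cv2.imwrite("pics/c5.png",a[:,:,::-1])
P=cloud(camera_params("scene"),ds);z=P[...,2];l=(ds>0)&(z>20)&(z<70)&(P[...,0]>530)&(P[...,0]<632)&(P[...,1]>-115)&(P[...,1]<-55)
q=P[l];V=np.linalg.svd(q-q.mean(0),full_matrices=False)[2];print("lid",V[2].round(3))
E
```

```text
t: 18.1
ee_pos: [516.5, -20.9, 118.3]
orientation: [2.263, 2.179, 0.0]
ft_force: [-0.4, 0.7, -0.9]
width: 31.3
grasp_force: 29.8
t: 18.93
ee_pos: [516.4, -20.9, 118.3]
orientation: [-2.263, -2.179, 0.0]
ft_force: [0.4, -0.4, -0.6]
width: 87.7
grasp_force: 0.0
t: 19.6
ee_pos: [516.3, -20.9, 243.3]
orientation: [2.263, 2.179, 0.0]
ft_force: [-1.1, 0.8, 0.5]
width: 87.7
grasp_force: 0.0
handles 1021 ((515.8685913085938, -21.866151809692383), (23.976598739624023, 48.632789611816406), 87.93876647949219) [540.1  -9.2 143.4]
lid [-0.005 -0.013 -1.   ]
```

View pics/c5.png

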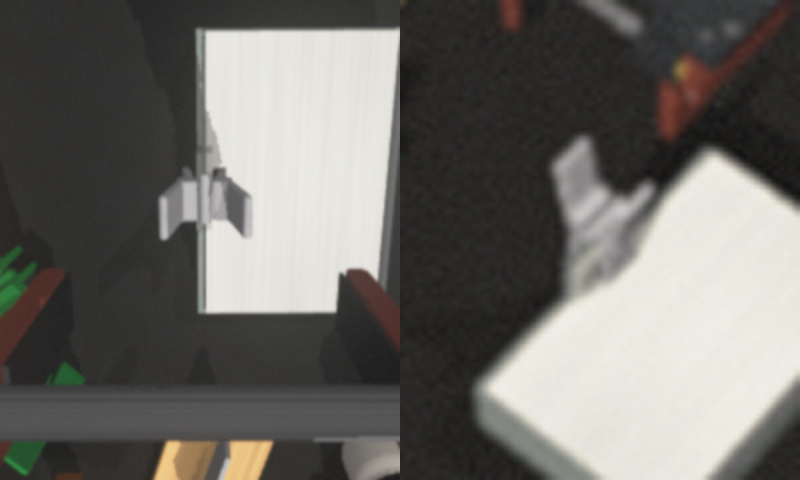

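The clamp sits upright on the tab and lip. Its handles span 48.6 mm, the lid is flat, and the robot is clear of everything. Handing in.

```bash
python3 -c "
from workcell import close_job
print(close_job())"
```

```text
the job is handed in; nothing more can be done
None
```

I've handed the job in at about 20 s: the collet was upright when released in the box, the lid measures flat and shut, and the steel clamp is upright and centred about 20 mm down over tab and lip; the judge's verdict was not shown.

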